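# Find the turntable foot that has gone soft with a sprung-pin tester

## Task

One of the turntable's three isolation feet has gone soft. Take the sprung-pin tester from its block and press it straight down into the middle of the feet's rubber pucks, each time until the dark band on the pin is going into the barrel and holding it there for a second without driving the pin right home, to find the puck that sinks far more than the others. Put the tester back in its block, set the soft foot gently down upright in the tray, and leave the sound feet and everything else where they stand.

Things in the scene. Friction and masses are not known exactly. Their poses are not given: they have to be found in the camera images.
- foot_a: one of three like feet: aluminium cup 50 mm across, 20 mm high, and in it a black rubber puck 32 mm across standing 14 mm proud (top at 34 mm). 150 to 215 g, loose. Origin: centre of the underside, z up. The puck sinks straight down under load: two feet are sound (under 1.5 mm at 9 N), one is soft (about 10 mm at 9 N, then stays some 3 mm down); any may be the soft one
- foot_b: one of three like feet: aluminium cup 50 mm across, 20 mm high, and in it a black rubber puck 32 mm across standing 14 mm proud (top at 34 mm). 150 to 215 g, loose. Origin: centre of the underside, z up. The puck sinks straight down under load: two feet are sound (under 1.5 mm at 9 N), one is soft (about 10 mm at 9 N, then stays some 3 mm down); any may be the soft one
- foot_c: one of three like feet: aluminium cup 50 mm across, 20 mm high, and in it a black rubber puck 32 mm across standing 14 mm proud (top at 34 mm). 150 to 215 g, loose. Origin: centre of the underside, z up. The puck sinks straight down under load: two feet are sound (under 1.5 mm at 9 N), one is soft (about 10 mm at 9 N, then stays some 3 mm down); any may be the soft one
- foot_a_puck (a joint): how far the rubber puck of foot_a is sunk into its cup, m: 0 as new, 0.0135 at most
- foot_b_puck (a joint): how far the rubber puck of foot_b is sunk into its cup, m: 0 as new, 0.0135 at most
- foot_c_puck (a joint): how far the rubber puck of foot_c is sunk into its cup, m: 0 as new, 0.0135 at most
- gauge: sprung-pin tester, an upright metal pencil, 155 g, standing in its block. Origin: centre of the nose's lower end, z up along it. From there up: steel nose 16 mm diameter to 30 mm, collar 29 mm diameter to 36 mm, grooved barrel 18 mm diameter to 96 mm (grip here, TCP at 62 mm clears collar and cap), black cap 21 mm diameter to 104 mm. A steel pin 7 mm diameter reaches 20 mm below the nose
- gauge_tip (a point): the flat lower end of the tester's pin, moving with the pin; 20 mm below the nose when the pin is fully out
- gauge_pin (a joint): how far the tester's pin is pushed back into the barrel, m: 0 fully out, 0.010 right home. Spring: 1.2 N to start, then 1.2 N per mm (9 N at 6.5 mm). A dark band round the pin, 5 to 8 mm below the nose, passes into the nose at 0.005 to 0.008
- block: square birch holder block 66 x 66 x 56 mm high, fixed, with one upright blind hole 21 mm diameter and 54 mm deep in the middle of its top. Origin: centre of the underside, z up. With the tester seated, its collar lies on the block's top and its origin is 26 mm above the block's origin
- tray: open birch tray 160 (x) x 150 (y) mm outside, walls 5 mm thick and 22 mm high, floor 5 mm thick, fixed and empty. Origin: centre of the underside
- weight: chrome record weight, 76 mm diameter, 43 mm high with a narrower grip on top, 450 g, bystander. Origin: centre of the underside
- cap: black plastic spindle cap, 38 mm diameter, 13 mm high, bystander. Origin: centre of the underside
- mug: white ceramic mug, 80 mm diameter, 94 mm high, handle on its +y side, bystander. Origin: centre of the underside
- fluid: amber glass bottle of stylus fluid, 34 mm diameter, 75 mm high, bystander. Origin: centre of the underside
- driver: small black-handled screwdriver lying flat, 150 mm long, 26 mm thick, along its own x, bystander. Origin: under its middle
- brush: record brush lying bristles down, 22 x 75 (along its own y) x 20 mm high, bystander. Origin: centre of the underside
Mind the look-alikes: they are no part of the job. Leave any green or red look-alike of the foot_a alone.

How it is judged (in metres and radians):
On the way:
1. with the tester upright, its pin is pressed into the middle of the soft foot's puck until the dark band reaches the barrel (pin pushed back more than 5 mm, puck sunk more than 5 mm), and held there (value of joint gauge_pin above 0.005 m and angle between gauge's own z axis and vertical below 0.15 rad and ((contact force between gauge and foot_a above 5 N and value of joint foot_a_puck above 0.005 m and horizontal distance between gauge_tip and foot_a below 0.014 m) or (contact force between gauge and foot_b above 5 N and value of joint foot_b_puck above 0.005 m and horizontal distance between gauge_tip and foot_b below 0.014 m) or (contact force between gauge and foot_c above 5 N and value of joint foot_c_puck above 0.005 m and horizontal distance between gauge_tip and foot_c below 0.014 m))), for 0.5 s.
At the end, for the whole second after the job is handed in: The tester stands upright in its block, collar down on the block (within 3 mm); the soft foot (the one whose puck has stayed down since it was pressed) stands flat and upright on the tray's floor, inside its walls; both at rest; the two sound feet stand upright within 30 mm of where they stood (horizontal distance between gauge and block below 0.006 m and z of gauge in the frame of block below 0.029 m and angle between gauge's own z axis and vertical below 0.1 rad and linear speed of gauge below 0.02 m/s and ((value of joint foot_a_puck above 0.0015 m and z of foot_a in the frame of tray between 0.002 and 0.009 m and horizontal distance between foot_a and tray below 0.072 m and angle between each of foot_a, foot_b, foot_c's own z axis and vertical below 0.1 rad and linear speed of foot_a below 0.02 m/s and distance of each of foot_b, foot_c from where it was at the start of the episode below 0.03 m) or (value of joint foot_b_puck above 0.0015 m and z of foot_b in the frame of tray between 0.002 and 0.009 m and horizontal distance between foot_b and tray below 0.072 m and angle between each of foot_b, foot_a, foot_c's own z axis and vertical below 0.1 rad and linear speed of foot_b below 0.02 m/s and distance of each of foot_a, foot_c from where it was at the start of the episode below 0.03 m) or (value of joint foot_c_puck above 0.0015 m and z of foot_c in the frame of tray between 0.002 and 0.009 m and horizontal distance between foot_c and tray below 0.072 m and angle between each of foot_c, foot_a, foot_b's own z axis and vertical below 0.1 rad and linear speed of foot_c below 0.02 m/s and distance of each of foot_a, foot_b from where it was at the start of the episode below 0.03 m))); the robot touches nothing.
It fails at once if the tester's pin is driven home (pushed back more than 8.8 mm, over about 12 N) (value of joint gauge_pin above 0.0088 m).
It fails at once if a foot is dropped (falls free of the fingers faster than 0.6 m/s, some 18 mm) ((linear speed of foot_a above 0.6 m/s and contact force between the fingers and foot_a below 0.1 N) or (linear speed of foot_b above 0.6 m/s and contact force between the fingers and foot_b below 0.1 N) or (linear speed of foot_c above 0.6 m/s and contact force between the fingers and foot_c below 0.1 N)).
It fails at once if a bystander is moved more than 30 mm (distance of any of weight, cap, mug, fluid, driver, brush from where it was at the start of the episode above 0.03 m).
It fails at once if more than one foot is moved from its place by more than 30 mm (distance of each of foot_a, foot_b from where it was at the start of the episode above 0.03 m or distance of each of foot_b, foot_c from where it was at the start of the episode above 0.03 m or distance of each of foot_a, foot_c from where it was at the start of the episode above 0.03 m).
It also fails if it takes over 72 s, if anything falls off the work surface, if the arm or the gripper's body presses on something with over 40 N, if the wrist force passes 120 N, or if a joint passes its speed limit or range.

## Robot

A 6-joint arm with a two-finger parallel gripper is mounted at the origin on the work surface. World frame = base frame: x ahead of the robot, y to its left, z up, the work surface at z = 0. Lengths are in m, angles in degrees, forces in N, time in s.
With the tool pointing down it reaches from about 0.375 to 0.9 m from the base axis. Payload 3.1 kg.
Tool frame: the origin (TCP) lies between the finger pads, 19 mm behind the fingertips; this is the grasp point; z points along the fingers, y is the line along which they close (so a half turn about z gives the same grasp; the last joint's range is limited). The gripper opens to 87 mm and grips with 3 to 60 N. Pads are 19 mm wide; open, the fingers measure 117 mm over their backs; the gripper's body (75 mm by 190 mm) begins 51 mm behind the grasp point.
Start: joints at [65.174, 30.224, 82.088, -0, 67.689, -10.227], TCP at [0.157, 0.605, 0.241] pointing down, gripper open.
Joint ranges: [-176.69, 176.69], [-43.24, 126.21], [12.49, 139.97], [-82, 262], [0, 151.66], [-163.58, 163.58]. Speed limits (degrees/s): [159.86, 159.86, 180, 180, 180, 180].

## Interface

Orientations are given as a 3x3 rotation matrix whose columns are the frame's x, y, z axes.
In Python, from rig import bot, imaging, finder gives the robot as it stands. The module is installed in compiled form; this text tells all that it offers.
- The arm moves only by the tool play_rows, never from a script. Its argument "motion" is a list that holds one entry, the list of rows, each a list of 6 numbers: the shift along the tool's x, y, z in normalised numbers (1 is 80 cm), then the turn, a rotation vector about the tool's x, y, z in fractions of the full range, 1 being 360 degrees. In form: [[[dx, dy, dz, wx, wy, wz], ...]]. A call has 1 to 8 rows; each row is the pose to reach, as a shift and turn from the pose commanded when the call began, along the tool's axes at that moment; what a row does not reach only later rows make up. A row lasts 1/12 s, in which the tool goes at most 41.7 mm and 7.16 degrees, less where a joint would pass 70% of its speed; a pose out of reach is approached as far as the arm can. Shift and turn numbers lie between -1 and 1, and a call with a number outside is refused. A call with a gripper value outside its range is refused whole. "fingers" is the finger opening in m, from 0 to 0.087, set as the call begins (left out, the last holds). The fingers move at their own pace and stop on an object; the grip force is fixed at half the most. Time passes only in rows, so rows that repeat a pose let the fingers close. It gives the time, the measured TCP pose, the force, the opening and the grip force at its end, in the units of the state.
- bot.read_state(): the state, without advancing time (a new reading comes with each control period).
- imaging.capture(name): name is "scene" or "top"; returns a dict with "frame" (480x640x3 uint8, red, green, blue), "camera_matrix" (3x3 intrinsics, pixels), "R" (3x3) and "t" (3): a world point X has camera coordinates R X + t. Camera axes: x right, y down, z forward; pixel columns grow to the right and rows downward; lengths in m; the calibration is good to about 2 mm. A picture is of the moment at which its call begins. There is no depth.
- bot.hand_in(): hands the job in; it is judged then, once.
Trained networks look in the newest picture that a camera, given by its name, has taken for a name from the list of things; names that differ only in an ending like _2 or _b are one class to them, and where a whole thing is asked for, a point or a joint stands for the part that bears it (a point fixed in the world has none). Each returns a list of dicts, best first, with "confidence" (0 to 1); they miss things now and then, are a little off and sometimes report something else, mostly with a low value. They report only what shows in the picture. A call takes as long as a camera call. They do not tell look-alikes from the thing itself.
- finder.recognise(camera, name): "at" ([x, y, z] in m, in world coordinates, good to about 4 mm: the middle of the surface that is visible of it).
- finder.outline_of(camera, name): "pixels" (480x640 bool, what is visible of it).
The state is a dict: "time_s": time; "joint_positions": joint angles; "qvel": joint speeds; "tau": joint torques, N m; "position": TCP position; "tcp_rot": TCP orientation; "force": force on the tool from outside, world axes, zero at the start; "moment": the same for the moment, N m; "opening": opening from 0.0 (shut) to 1.0 (fully open); "grasp_force": force on a finger pad.
Only numpy, scipy, OpenCV 4.12 (cv2) and the standard library are available. Lean on these libraries where they do the work, as an engineer would, in place of code of your own. Each camera call takes 0.05 s, during which the arm holds its last target. There are 200 camera calls.

## Working session

There is one attempt and no reset: what is moved stays moved. The work goes in short steps, Python scripts to look and compute and a tool call to move; the robot and the scene stay as the last step left them, time stands still between calls to the robot, and variables do not carry over. Pictures are saved under pics/ and viewed, at most 10 in all, crops included, and the job is handed in when it is done.

Besides the shell and the picture viewer there is one more tool, called as a command line: name --argument value ..., lists and objects as JSON in quotes. play_rows: Moves the arm, as the interface text tells. Its arguments: {"type":"object","properties":{"motion":{"type":"array"},"fingers":{"type":"number"}},"required":["motion"]}

```bash
mkdir -p pics
cat > h.py <<'E'
from rig import bot, imaging, finder
import numpy as np, cv2
def cap(n):
    return imaging.capture(n)
def proj(c,X):
    p=c["camera_matrix"]@(c["R"]@np.array(X,float)+c["t"]); return p[:2]/p[2]
def ray(c,uv,z):
    d=c["R"].T@np.linalg.inv(c["camera_matrix"])@np.array([uv[0],uv[1],1.]); o=-c["R"].T@c["t"]
    return o+d*(z-o[2])/d[2]
def save(f,name): cv2.imwrite("pics/"+name,cv2.cvtColor(f,cv2.COLOR_RGB2BGR))
E
python3 - <<'E'
from h import *
s=bot.read_state(); print({k:np.round(v,3).tolist() for k,v in s.items()})
for n in("top","scene"):
    c=cap(n); save(c["frame"],n+"0.png"); print(n,np.round(-c["R"].T@c["t"],3))
    for k in("foot_a","gauge","block","tray","weight","cap","mug","fluid","driver","brush"):
        for r in finder.recognise(n,k): 
            if r["confidence"]>.2: print(k,round(r["confidence"],2),np.round(r["at"],3),np.round(proj(c,r["at"])))
E
```

```text
{'time_s': 0.0, 'joint_positions': [65.173, 30.278, 82.155, 0.001, 67.688, -10.228], 'qvel': [-0.083, 0.077, 0.029, 0.01, -0.113, -0.02], 'tau': [0.0, -44.003, -17.66, 0.063, 0.058, -0.0], 'position': [0.157, 0.604, 0.24], 'tcp_rot': [[-0.968, 0.252, -0.001], [0.252, 0.968, -0.002], [0.0, -0.002, -1.0]], 'force': [-0.116, 0.16, 0.075], 'moment': [0.027, -0.019, -0.018], 'grasp_force': 0.0, 'opening': 0.996}
top [0.419 0.019 1.228]
foot_a 0.9 [ 0.572 -0.193  0.021] [405. 238.]
foot_a 0.85 [0.548 0.182 0.018] [256. 251.]
foot_a 0.81 [ 0.501 -0.04   0.026] [345. 268.]
foot_a 0.61 [0.577 0.026 0.025] [318. 238.]
foot_a 0.6 [0.614 0.106 0.019] [286. 224.]
gauge 0.58 [ 0.558 -0.35   0.097] [478. 238.]
block 0.73 [ 0.558 -0.34   0.055] [469. 241.]
tray 0.93 [0.511 0.335 0.002] [196. 268.]
weight 0.7 [ 0.731 -0.083  0.03 ] [360. 176.]
weight 0.27 [0.708 0.074 0.013] [298. 188.]
cap 0.48 [0.71  0.072 0.014] [299. 188.]
mug 0.7 [0.779 0.227 0.042] [236. 160.]
mug 0.3 [0.513 0.337 0.005] [195. 267.]
fluid 0.64 [ 0.733 -0.228  0.049] [419. 172.]
driver 0.64 [0.394 0.014 0.023] [324. 312.]
driver 0.51 [ 0.731 -0.085  0.027] [360. 177.]
brush 0.49 [ 0.366 -0.216  0.027] [419. 321.]
scene [ 1.433 -0.152  0.745]
foot_a 0.93 [0.59  0.024 0.02 ] [331. 247.]
foot_a 0.83 [0.627 0.104 0.018] [377. 255.]
foot_a 0.77 [ 0.518 -0.044  0.015] [291. 231.]
foot_a 0.76 [0.571 0.181 0.016] [408. 232.]
gauge 0.77 [ 0.566 -0.356  0.092] [118. 237.]
block 0.71 [ 0.586 -0.348  0.046] [128. 264.]
block 0.32 [0.77  0.229 0.077] [476. 272.]
tray 0.93 [0.517 0.337 0.003] [471. 211.]
weight 0.69 [ 0.748 -0.092  0.028] [283. 314.]
weight 0.57 [0.559 0.187 0.036] [409. 220.]
cap 0.81 [0.715 0.074 0.006] [374. 294.]
mug 0.82 [0.768 0.231 0.076] [476. 272.]
fluid 0.94 [ 0.754 -0.23   0.038] [198. 325.]
fluid 0.29 [ 0.368 -0.217  0.016] [200. 199.]
brush 0.9 [ 0.369 -0.216  0.018] [200. 198.]
```

Run:
```python
import cv2
a=cv2.imread("pics/top0.png")[140:350,150:510]; a=cv2.resize(a,None,fx=2.2,fy=2.2,interpolation=cv2.INTER_CUBIC); cv2.imwrite("pics/t1.png",a)
```

```text
(no output)
```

View pics/t1.png

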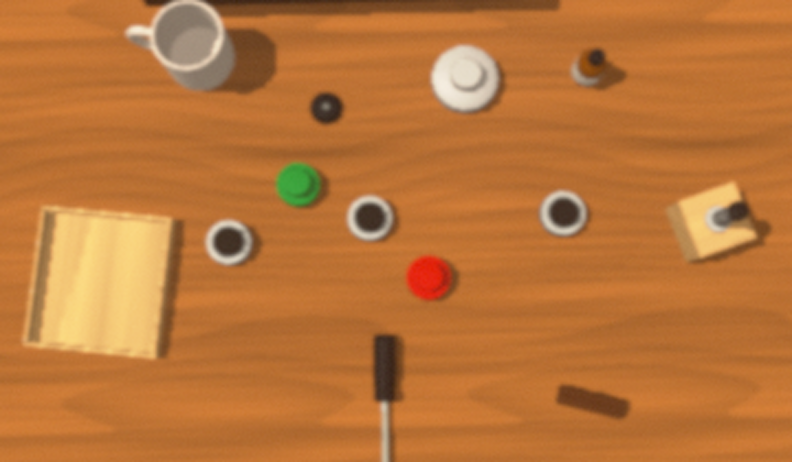

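View pics/scene0.png

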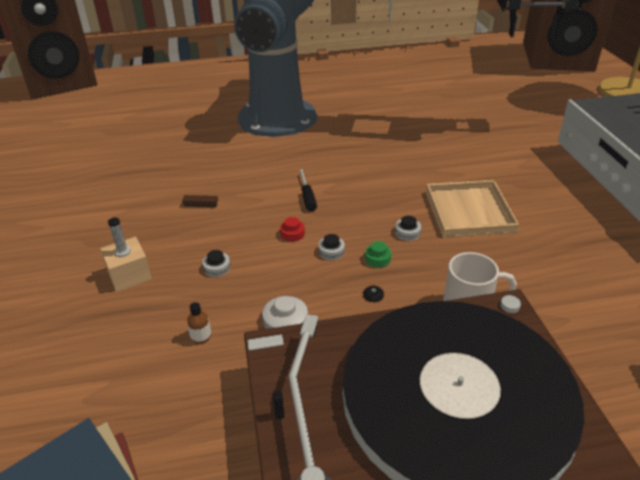

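The three real feet (black puck in silver cup) sit at top pixels (254,250), (318,239) and (406,237). Red (345,266) and green (285,224) are look-alikes, so I exclude them. The enlarged crop confirms this. The gauge is in the block at right (478,238) and the tray is at left (196,268).

```bash
cat >> h.py <<'E'
from scipy.optimize import minimize
th=np.linspace(0,2*np.pi,32,endpoint=False)
def cyl(x,y,parts):  # parts: (r,z0,z1)
    return [np.array([[x+r*np.cos(t),y+r*np.sin(t),z] for z in(a,b) for t in th]) for r,a,b in parts]
def sil(c,x,y,parts,S=8):
    m=np.zeros((480*1,640),np.uint8)
    for P in cyl(x,y,parts):
        uv=np.array([proj(c,p) for p in P]); h=cv2.convexHull(np.round(uv*S).astype(np.int32))
        cv2.fillConvexPoly(m,h,255,lineType=cv2.LINE_AA,shift=3)
    return m/255.
def fit(cs,ms,x0,parts):
    f=lambda p:sum(np.abs(sil(c,p[0],p[1],parts)-m).sum() for c,m in zip(cs,ms))
    r=minimize(f,x0,method="Nelder-Mead",options=dict(initial_simplex=[x0,[x0[0]+.008,x0[1]],[x0[0],x0[1]+.008]],xatol=2e-4,fatol=.5))
    return r.x,r.fun
FOOT=[(.025,0,.02),(.016,.02,.034)]
G=[(.0145,.056,.062),(.009,.062,.122),(.0105,.122,.130)]
def masks(n,k): return [(r["confidence"],r["pixels"].astype(float)) for r in finder.outline_of(n,k)]
E
cat > loc.py <<'E'
from h import *
C={n:cap(n) for n in("top","scene")}
F=[(.55,.182),(.58,.025),(.575,-.193)]
for k,parts,seeds in(("foot_a",FOOT,F),("gauge",G,[(.56,-.35)])):
    M={n:masks(n,k) for n in C}
    for s in seeds:
        sel={}
        for n in C:
            sm=sil(C[n],*s,parts); b=max(M[n],key=lambda q:(sm*q[1]).sum()/(np.maximum(sm,q[1]).sum()),default=None)
            if b is not None and (sm*b[1]).sum()>5: sel[n]=b[1]
        for ns in [[n] for n in sel]+[list(sel)]:
            p,e=fit([C[n] for n in ns],[sel[n] for n in ns],list(s),parts)
            print(k,s,ns,np.round(p,4),round(e),[int(sel[n].sum()) for n in ns])
for n in C:
    for k in("tray","block"):
        for q,m in masks(n,k)[:1]:
            r=cv2.minAreaRect(cv2.findContours(m.astype(np.uint8),0,1)[0][0]); print(n,k,q,[np.round(ray(C[n],p,.022 if k=="tray" else .056)[:2],3).tolist() for p in cv2.boxPoints(r)])
E
python3 loc.py
```

```text
foot_a (0.55, 0.182) ['top'] [0.5521 0.1868] 86 [288]
foot_a (0.55, 0.182) ['scene'] [0.5556 0.1864] 93 [510]
foot_a (0.55, 0.182) ['top', 'scene'] [0.5538 0.1868] 182 [288, 510]
foot_a (0.58, 0.025) ['top'] [0.577  0.0267] 45 [320]
foot_a (0.58, 0.025) ['scene'] [0.5803 0.0264] 85 [556]
foot_a (0.58, 0.025) ['top', 'scene'] [0.5784 0.0264] 134 [320, 556]
foot_a (0.575, -0.193) ['top'] [ 0.5784 -0.1948] 65 [314]
foot_a (0.575, -0.193) ['scene'] [ 0.5809 -0.1941] 100 [584]
foot_a (0.575, -0.193) ['top', 'scene'] [ 0.5796 -0.1942] 168 [314, 584]
gauge (0.56, -0.35) [] [ 0.56 -0.35] 0 []
top tray 0.81 [[0.44, 0.418], [0.602, 0.402], [0.58, 0.247], [0.418, 0.266]]
top block 0.8 [[0.576, -0.299], [0.605, -0.379], [0.54, -0.399], [0.512, -0.32]]
scene tray 0.6 [[0.428, 0.266], [0.445, 0.464], [0.629, 0.385], [0.613, 0.211]]
scene block 0.84 [[0.547, -0.398], [0.518, -0.33], [0.648, -0.297], [0.671, -0.36]]
```

The rows are not in the units I measure in: shifts go in shares of 80 cm and turns go in shares of 360 degrees. I convert before sending: -0.457 m / 0.8 = -0.5713, -0.196 m / 0.8 = -0.245, 50 degrees / 360 = 0.1389.

play_rows --motion '[[[-0.5713,-0.245,0,0,0,0.1389],[-0.5713,-0.245,0,0,0,0.1389],[-0.5713,-0.245,0,0,0,0.1389],[-0.5713,-0.245,0,0,0,0.1389],[-0.5713,-0.245,0,0,0,0.1389],[-0.5713,-0.245,0,0,0,0.1389],[-0.5713,-0.245,0,0,0,0.1389],[-0.5713,-0.245,0,0,0,0.1389]]]' --fingers 0.06

```text
time_s: 2.27
position: [0.4223, 0.3991, 0.2415]
tcp_rot: [[-0.425, 0.905, 0.0], [0.905, 0.425, 0.0], [0.0, 0.001, -1.0]]
force: [0.3, 0.7, 0.7]
opening: 0.691
grasp_force: 0.0
```

```bash
cat > gl.py <<'E'
from h import *
C={n:cap(n) for n in("top","scene")}
def box(c,x,y,a):
    a=np.radians(a); R=np.array([[np.cos(a),-np.sin(a)],[np.sin(a),np.cos(a)]])
    P=[[*(R@np.array([i,j])*.033+[x,y]),z] for i in(-1,1) for j in(-1,1) for z in(0,.056)]
    m=np.zeros((480,640),np.uint8); h=cv2.convexHull(np.round(np.array([proj(c,p) for p in P])*8).astype(np.int32))
    cv2.fillConvexPoly(m,h,255,lineType=cv2.LINE_AA,shift=3); return m/255.
B={};Gm={}
for n in C:
    g=masks(n,"gauge"); b=masks(n,"block"); print(n,[(round(q,2),int(m.sum())) for q,m in g+b])
    if g: Gm[n]=g[0][1]
    if b: B[n]=np.maximum(b[0][1], 0)
for ns in [[n] for n in B]+[list(B)]:
    # ignore gauge pixels
    ig={n:sil(C[n],.555,-.349,G) for n in ns}
    f=lambda p:sum((np.abs(box(C[n],*p)-B[n])*(1-ig[n])).sum() for n in ns)
    r=min((minimize(f,[.558,-.348,a],method="Nelder-Mead",options=dict(initial_simplex=[[.558,-.348,a],[.568,-.348,a],[.558,-.338,a],[.558,-.348,a+10]])) for a in(10,25)),key=lambda r:r.fun)
    print("block",ns,np.round(r.x,4),round(r.fun))
for ns in [[n] for n in Gm]+[list(Gm)]:
    if ns: print("gauge",ns,fit([C[n] for n in ns],[Gm[n] for n in ns],[.556,-.349],G))
o=np.hstack([cv2.resize(C[n]["frame"][a:a+60,b:b+60],(380,380),interpolation=cv2.INTER_CUBIC) for n,a,b in(("top",210,440),("scene",210,90))]); save(o,"g1.png")
E
python3 gl.py
```

```text
top [(0.77, 161), (0.68, 325), (0.72, 784), (0.18, 391)]
scene [(0.85, 500), (0.77, 1603), (0.23, 561)]
block ['top'] [ 0.5603 -0.3574 19.2105] 102
block ['scene'] [ 0.5639 -0.3567 15.6004] 179
block ['top', 'scene'] [ 0.5615 -0.3572 16.6506] 329
gauge ['top'] (array([ 0.56026563, -0.35805469]), np.float64(71.43529411764706))
gauge ['scene'] (array([ 0.5660961 , -0.35621881]), np.float64(80.87843137254902))
gauge ['top', 'scene'] (array([ 0.56219261, -0.35695438]), np.float64(163.93725490196078))
```

View pics/g1.png

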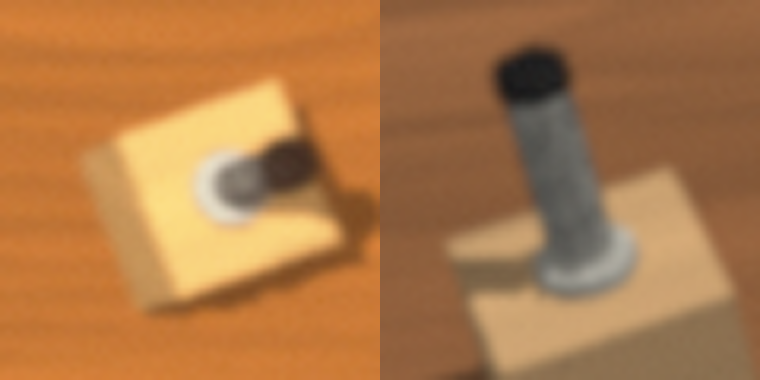

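The crop shows the tester upright in the block: collar at top about (476,239), cap at (485,236). Now moving over it.

In the tool's units: -0.744 m / 0.8 = -0.93, -0.195 m / 0.8 = -0.2438, 25 degrees / 360 = 0.0694.

play_rows --motion '[[[-0.93,-0.2438,0,0,0,0.0694],[-0.93,-0.2438,0,0,0,0.0694],[-0.93,-0.2438,0,0,0,0.0694],[-0.93,-0.2438,0,0,0,0.0694],[-0.93,-0.2438,0,0,0,0.0694],[-0.93,-0.2438,0,0,0,0.0694],[-0.93,-0.2438,0,0,0,0.0694],[-0.93,-0.2438,0,0,0,0.0694]]]'

```text
time_s: 3.23
position: [0.4822, 0.0729, 0.2415]
tcp_rot: [[-0.011, 1.0, 0.0], [1.0, 0.011, 0.0], [0.0, 0.0, -1.0]]
force: [0.3, -0.7, -0.8]
opening: 0.692
grasp_force: 0.0
```

In the tool's units: -0.431 m / 0.8 = -0.5388, 0.075 m / 0.8 = 0.0938, 0.6 degrees / 360 = 0.0017.

play_rows --motion '[[[-0.5388,0.0938,0,0,0,0.0017],[-0.5388,0.0938,0,0,0,0.0017],[-0.5388,0.0938,0,0,0,0.0017],[-0.5388,0.0938,0,0,0,0.0017],[-0.5388,0.0938,0,0,0,0.0017],[-0.5388,0.0938,0,0,0,0.0017],[-0.5388,0.0938,0,0,0,0.0017],[-0.5388,0.0938,0,0,0,0.0017]]]'

```text
time_s: 3.9
position: [0.5429, -0.2549, 0.2414]
tcp_rot: [[0.001, 1.0, -0.0], [1.0, -0.001, 0.0], [0.0, -0.0, -1.0]]
force: [1.0, 1.2, -0.5]
opening: 0.691
grasp_force: 0.0
```

In the tool's units: -0.1 m / 0.8 = -0.125, 0.02 m / 0.8 = 0.025.

play_rows --motion '[[[-0.125,0.025,0,0,0,0],[-0.125,0.025,0,0,0,0],[-0.125,0.025,0,0,0,0],[-0.125,0.025,0,0,0,0]]]'

```text
time_s: 4.23
position: [0.5634, -0.3585, 0.241]
tcp_rot: [[0.005, 1.0, 0.002], [1.0, -0.005, -0.003], [-0.003, 0.002, -1.0]]
force: [-0.5, -0.7, 0.5]
opening: 0.693
grasp_force: 0.0
```

In the tool's units: 0.153 m / 0.8 = 0.1913, -0.0015 m / 0.8 = -0.0019.

play_rows --motion '[[[0.0019,-0.0019,0.0375,0,0,0],[0.0019,-0.0019,0.075,0,0,0],[0.0019,-0.0019,0.1125,0,0,0],[0.0019,-0.0019,0.15,0,0,0],[0.0019,-0.0019,0.1813,0,0,0],[0.0019,-0.0019,0.1913,0,0,0],[0.0019,-0.0019,0.1913,0,0,0],[0.0019,-0.0019,0.1913,0,0,0]]]'

```text
time_s: 4.9
position: [0.5612, -0.3523, 0.0888]
tcp_rot: [[0.002, 1.0, 0.0], [1.0, -0.002, 0.0], [0.0, 0.0, -1.0]]
force: [-0.4, 0.5, 1.4]
opening: 0.69
grasp_force: 0.0
```

play_rows --motion '[[[0,0,0,0,0,0],[0,0,0,0,0,0],[0,0,0,0,0,0],[0,0,0,0,0,0],[0,0,0,0,0,0],[0,0,0,0,0,0]]]' --fingers 0.0

```text
time_s: 5.4
position: [0.5605, -0.3539, 0.0887]
tcp_rot: [[0.004, 1.0, 0.001], [1.0, -0.004, -0.0], [-0.0, 0.001, -1.0]]
force: [-0.2, -0.2, 0.7]
opening: 0.319
grasp_force: 0.0
```

In the tool's units: -0.003 m / 0.8 = -0.0038.

play_rows --motion '[[[-0.0038,0,0,0,0,0],[-0.0038,0,0,0,0,0],[-0.0038,0,0,0,0,0],[-0.0038,0,0,0,0,0],[-0.0038,0,0,0,0,0],[-0.0038,0,0,0,0,0]]]'

```text
time_s: 5.9
position: [0.5605, -0.357, 0.0884]
tcp_rot: [[0.003, 1.0, 0.0], [1.0, -0.003, -0.001], [-0.001, 0.0, -1.0]]
force: [-0.5, -1.3, 1.3]
opening: 0.203
grasp_force: 30.0
```

In the tool's units: 0.163 m / 0.8 = 0.2038, -0.1 m / 0.8 = -0.125.

play_rows --motion '[[[0,0,-0.025,0,0,0],[0,0,-0.0563,0,0,0],[0,0,-0.0938,0,0,0],[0,0,-0.125,0,0,0],[0,0,-0.125,0,0,0],[0.0625,0.0063,-0.125,0,0,0],[0.125,0.015,-0.125,0,0,0],[0.2038,0.0238,-0.125,0,0,0]]]'

```text
time_s: 6.57
position: [0.5743, -0.2311, 0.1868]
tcp_rot: [[0.006, 1.0, -0.002], [1.0, -0.006, 0.002], [0.002, -0.002, -1.0]]
force: [1.0, 0.4, -1.2]
opening: 0.202
grasp_force: 30.0
```

play_rows --motion '[[[0.0475,0.005,0,0,0,0],[0.0475,0.005,0,0,0,0],[0.0475,0.005,0,0,0,0],[0.0475,0.005,0,0,0,0],[0.0475,0.005,0,0,0,0]]]'

```text
time_s: 6.98
position: [0.5793, -0.1955, 0.1876]
tcp_rot: [[0.004, 1.0, -0.0], [1.0, -0.004, -0.0], [-0.0, -0.0, -1.0]]
force: [0.1, -1.0, -1.7]
opening: 0.199
grasp_force: 30.0
```

Run:
```python
from h import *
C={n:cap(n) for n in("top","scene")}
for n in C: print(n,proj(C[n],[.5793,-.1955,.105]),proj(C[n],[.5796,-.1942,.034]))
for n in C: print([ (round(r["confidence"],2),np.round(r["at"],3)) for r in finder.recognise(n,"gauge")])
print(bot.read_state()["position"])
save(cv2.resize(C["scene"]["frame"][120:300,140:320],(600,600),interpolation=cv2.INTER_CUBIC),"s1.png")
```

```text
top [412.54677741 230.47340537] [406.73253619 234.52805213]
scene [208.97383672 223.89441724] [214.79683827 254.23528502]
[(0.32, array([0.511, 0.336, 0.002]))]
[(0.49, array([ 0.584, -0.197,  0.145])), (0.28, array([0.57 , 0.178, 0.015]))]
[ 0.57927048 -0.19584539  0.18801063]
```

View pics/s1.png

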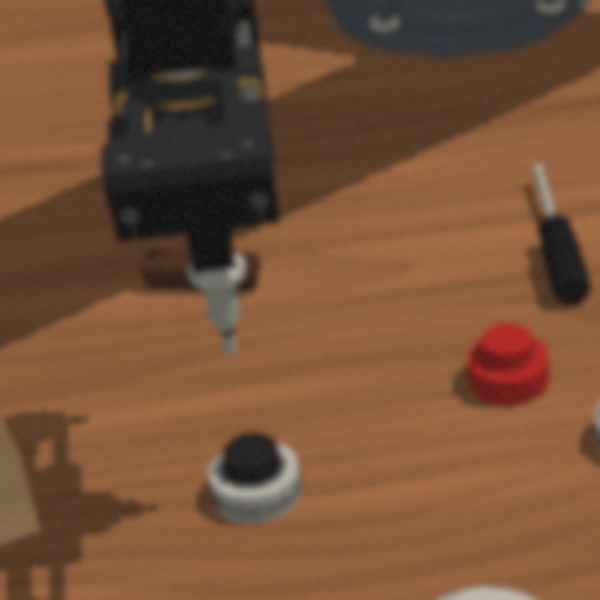

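play_rows --motion '[[[0.0013,0,0.0375,0,0,0],[0.0013,0,0.0688,0,0,0],[0.0013,0,0.0813,0,0,0],[0.0013,0,0.0813,0,0,0],[0.0013,0,0.0813,0,0,0],[0.0013,0,0.0813,0,0,0]]]'

```text
time_s: 7.68
position: [0.5804, -0.1944, 0.1244]
tcp_rot: [[0.004, 1.0, 0.002], [1.0, -0.004, -0.001], [-0.001, 0.002, -1.0]]
force: [-0.1, -0.0, -2.0]
opening: 0.197
grasp_force: 30.0
```

In the tool's units: 0.009 m / 0.8 = 0.0113, 0.004 m / 0.8 = 0.005.

play_rows --motion '[[[0,0,0.0025,0,0,0],[0,0,0.005,0,0,0],[0,0,0.0075,0,0,0],[0,0,0.01,0,0,0],[0,0,0.0113,0,0,0],[0,0,0.0113,0,0,0],[0,0,0.0113,0,0,0]]]'

```text
time_s: 8.27
position: [0.5798, -0.1937, 0.1146]
tcp_rot: [[0.003, 1.0, 0.001], [1.0, -0.003, -0.0], [-0.0, 0.001, -1.0]]
force: [0.3, 0.3, 1.2]
opening: 0.199
grasp_force: 30.0
```

In the tool's units: 0.004 m / 0.8 = 0.005, 0.003 m / 0.8 = 0.0038.

play_rows --motion '[[[0,0,0.0013,0,0,0],[0,0,0.0025,0,0,0],[0,0,0.0038,0,0,0],[0,0,0.005,0,0,0],[0,0,0.005,0,0,0],[0,0,0.005,0,0,0]]]'

```text
time_s: 8.77
position: [0.5797, -0.1937, 0.1104]
tcp_rot: [[0.004, 1.0, 0.001], [1.0, -0.004, -0.0], [-0.0, 0.001, -1.0]]
force: [0.7, -0.4, 2.2]
opening: 0.197
grasp_force: 30.0
```

In the tool's units: 0.006 m / 0.8 = 0.0075, 0.004 m / 0.8 = 0.005.

play_rows --motion '[[[0,0,0.0013,0,0,0],[0,0,0.0025,0,0,0],[0,0,0.0038,0,0,0],[0,0,0.005,0,0,0],[0,0,0.0063,0,0,0],[0,0,0.0075,0,0,0],[0,0,0.0075,0,0,0],[0,0,0.0075,0,0,0]]]'

```text
time_s: 9.43
position: [0.5797, -0.1937, 0.1044]
tcp_rot: [[0.004, 1.0, 0.001], [1.0, -0.004, -0.0], [-0.0, 0.001, -1.0]]
force: [1.0, 0.3, 5.7]
opening: 0.205
grasp_force: 30.0
```

Run:
```python
from h import *
F=[]
for i in range(6):
    c=cap("scene"); F.append(bot.read_state()["force"])
print(np.round(np.mean(F,0),2),np.round(np.std(F,0),2), bot.read_state()["position"])
```

```text
[0.75 0.08 5.29] [0.75 0.45 0.7 ] [ 0.57974048 -0.19370092  0.10446817]
```

In the tool's units: 0.0043 m / 0.8 = 0.0054, 0.004 m / 0.8 = 0.005.

play_rows --motion '[[[0,0,0.0013,0,0,0],[0,0,0.0025,0,0,0],[0,0,0.0038,0,0,0],[0,0,0.005,0,0,0],[0,0,0.0054,0,0,0],[0,0,0.0054,0,0,0]]]'

```text
time_s: 10.23
position: [0.5798, -0.1937, 0.1004]
tcp_rot: [[0.004, 1.0, 0.001], [1.0, -0.004, -0.0], [-0.0, 0.001, -1.0]]
force: [0.0, 0.5, 6.1]
opening: 0.201
grasp_force: 30.0
```

Run:
```python
from h import *
F=[]
for i in range(14):
    c=cap("scene"); F.append(bot.read_state()["force"])
print(np.round(np.mean(F,0),2),np.round(np.std(F,0),2), bot.read_state()["position"], bot.read_state()["time_s"])
save(cv2.resize(c["frame"][200:280,170:250],(600,600),interpolation=cv2.INTER_CUBIC),"p1.png")
```

```text
[ 0.24 -0.06  6.55] [0.32 0.42 0.37] [ 0.57976133 -0.19368572  0.10051724] 10.9333
```

View pics/p1.png

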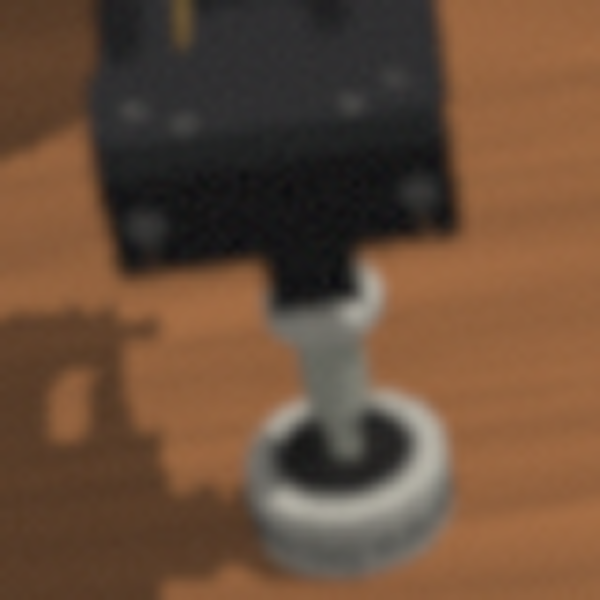

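The third foot at (406,237) in the top view is soft. Its puck is sunk nearly to the rim at crop (345,450), and only about 8.2 N was needed after some 16 mm of travel. I'll go slightly deeper for margin and hold.

In the tool's units: 0.0014 m / 0.8 = 0.0018, 0.0007 m / 0.8 = 0.0009.

play_rows --motion '[[[0,0,0.0009,0,0,0],[0,0,0.0018,0,0,0],[0,0,0.0018,0,0,0],[0,0,0.0018,0,0,0],[0,0,0.0018,0,0,0],[0,0,0.0018,0,0,0],[0,0,0.0018,0,0,0],[0,0,0.0018,0,0,0]]]'

```text
time_s: 11.6
position: [0.5798, -0.1937, 0.0992]
tcp_rot: [[0.003, 1.0, 0.001], [1.0, -0.003, -0.001], [-0.001, 0.001, -1.0]]
force: [0.4, 0.4, 7.5]
opening: 0.198
grasp_force: 30.0
```

Run:
```python
from h import *
F=[]
for i in range(12):
    c=cap("scene"); F.append(bot.read_state()["force"])
print(np.round(np.mean(F,0),2),np.round(np.std(F,0),2), bot.read_state()["position"], bot.read_state()["time_s"])
```

```text
[0.28 0.12 7.03] [0.39 0.39 0.36] [ 0.57977842 -0.19371425  0.09919901] 12.2
```

In the tool's units: -0.163 m / 0.8 = -0.2038, -0.12 m / 0.8 = -0.15.

play_rows --motion '[[[0,0,-0.01,0,0,0],[0,0,-0.0375,0,0,0],[0,0,-0.075,0,0,0],[0,0,-0.1125,0,0,0],[-0.05,-0.0063,-0.1125,0,0,0],[-0.1,-0.0125,-0.1125,0,0,0],[-0.15,-0.0188,-0.1125,0,0,0],[-0.2038,-0.0238,-0.1125,0,0,0]]]'

```text
time_s: 12.87
position: [0.5583, -0.3549, 0.1877]
tcp_rot: [[0.002, 1.0, -0.004], [1.0, -0.002, 0.003], [0.003, -0.004, -1.0]]
force: [0.7, 0.1, -2.1]
opening: 0.2
grasp_force: 30.0
```

play_rows --motion '[[[0,0,0,0,0,0],[0,0,0,0,0,0],[0,0,0,0,0,0],[0,0,0,0,0,0],[0,0,0,0,0,0]]]'

```text
time_s: 13.28
position: [0.5599, -0.353, 0.188]
tcp_rot: [[0.002, 1.0, -0.002], [1.0, -0.002, 0.002], [0.002, -0.002, -1.0]]
force: [-0.1, 0.2, -1.5]
opening: 0.201
grasp_force: 30.0
```

In the tool's units: -0.004 m / 0.8 = -0.005, 0.0006 m / 0.8 = 0.0008.

play_rows --motion '[[[-0.005,0.0008,0,0,0,0],[-0.005,0.0008,0,0,0,0],[-0.005,0.0008,0,0,0,0],[-0.005,0.0008,0,0,0,0],[-0.005,0.0008,0,0,0,0]]]'

```text
time_s: 13.7
position: [0.5607, -0.3587, 0.1886]
tcp_rot: [[0.003, 1.0, 0.0], [1.0, -0.003, 0.0], [0.0, 0.0, -1.0]]
force: [0.2, -0.8, -1.8]
opening: 0.198
grasp_force: 30.0
```

Run:
```python
from h import *
P=[]
for i in range(6):
    c=cap("scene"); P.append(bot.read_state()["position"])
print(np.round(np.mean(P,0),4),np.round(np.std(P,0),4),np.round(bot.read_state()["tcp_rot"],4).tolist())
save(cv2.resize(c["frame"][150:300,60:210],(600,600),interpolation=cv2.INTER_CUBIC),"b1.png")
```

```text
[ 0.5606 -0.3589  0.1886] [0.     0.0001 0.    ] [[0.0036, 1.0, 0.0], [1.0, -0.0036, -0.0], [-0.0, 0.0, -1.0]]
```

View pics/b1.png

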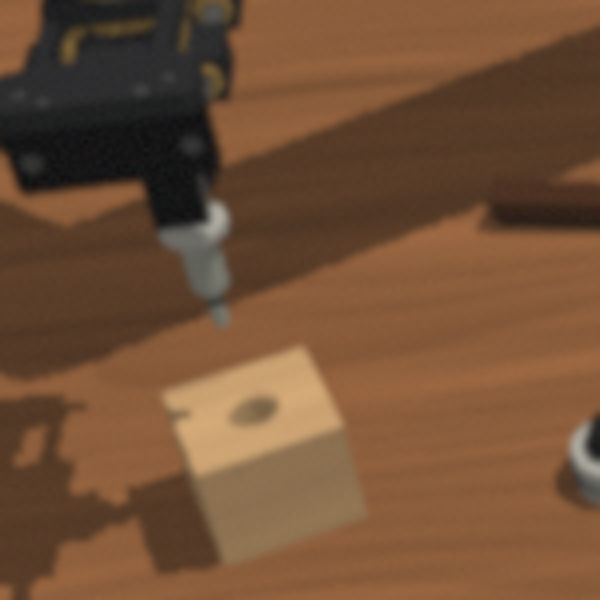

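play_rows --motion '[[[0.0023,0,0.025,0,0,0],[0.0023,0,0.05,0,0,0],[0.0023,0,0.0688,0,0,0],[0.0023,0,0.08,0,0,0],[0.0023,0,0.08,0,0,0],[0.0023,0,0.08,0,0,0],[0.0023,0,0.08,0,0,0]]]'

```text
time_s: 14.58
position: [0.5613, -0.3578, 0.1256]
tcp_rot: [[0.004, 1.0, 0.002], [1.0, -0.004, -0.001], [-0.001, 0.002, -1.0]]
force: [-0.1, 0.2, -1.6]
opening: 0.195
grasp_force: 30.0
```

Run:
```python
from h import *
c=cap("scene");c=cap("scene");c=cap("scene"); s=bot.read_state(); print(np.round(s["position"],4),np.round(s["force"],2))
```

```text
[ 0.5613 -0.3577  0.1259] [-0.29  0.38 -1.56]
```

In the tool's units: 0.033 m / 0.8 = 0.0413, -0.0008 m / 0.8 = -0.001.

play_rows --motion '[[[0.0009,-0.001,0.0063,0,0,0],[0.0009,-0.001,0.0125,0,0,0],[0.0009,-0.001,0.0188,0,0,0],[0.0009,-0.001,0.025,0,0,0],[0.0009,-0.001,0.0313,0,0,0],[0.0009,-0.001,0.0375,0,0,0],[0.0009,-0.001,0.0413,0,0,0],[0.0009,-0.001,0.0413,0,0,0]]]'

```text
time_s: 15.4
position: [0.5593, -0.3561, 0.0904]
tcp_rot: [[0.004, 1.0, -0.001], [1.0, -0.004, 0.001], [0.001, -0.001, -1.0]]
force: [-0.0, 0.2, -1.9]
opening: 0.199
grasp_force: 30.0
```

Run:
```python
from h import *
c=cap("scene");c=cap("scene");c=cap("scene"); s=bot.read_state(); print(np.round(s["position"],4),np.round(s["force"],2))
```

```text
[ 0.56   -0.3566  0.0916] [-0.29 -0.19 -1.32]
```

Entering cleanly with no side force. Now seating it.

In the tool's units: 0.003 m / 0.8 = 0.0038, 0.001 m / 0.8 = 0.0013.

play_rows --motion '[[[-0.0005,0.0006,0.0013,0,0,0],[-0.0005,0.0006,0.0025,0,0,0],[-0.0005,0.0006,0.0038,0,0,0],[-0.0005,0.0006,0.0038,0,0,0],[-0.0005,0.0006,0.0038,0,0,0]]]'

```text
time_s: 15.97
position: [0.5603, -0.3568, 0.0885]
tcp_rot: [[0.003, 1.0, -0.0], [1.0, -0.003, 0.0], [0.0, -0.0, -1.0]]
force: [0.3, 1.1, -1.5]
opening: 0.201
grasp_force: 30.0
```

In the tool's units: 0.001 m / 0.8 = 0.0013, 0.0005 m / 0.8 = 0.0006.

play_rows --motion '[[[0,0,0.0006,0,0,0],[0,0,0.0013,0,0,0],[0,0,0.0013,0,0,0],[0,0,0.0013,0,0,0]]]'

```text
time_s: 16.3
position: [0.5604, -0.3569, 0.0883]
tcp_rot: [[0.003, 1.0, 0.0], [1.0, -0.003, -0.0], [-0.0, 0.0, -1.0]]
force: [-2.2, 1.4, 4.8]
opening: 0.202
grasp_force: 30.0
```

In the tool's units: 0.001 m / 0.8 = 0.0013, 0.0005 m / 0.8 = 0.0006.

play_rows --motion '[[[0,0,0.0006,0,0,0],[0,0,0.0013,0,0,0],[0,0,0.0013,0,0,0],[0,0,0.0013,0,0,0]]]'

```text
time_s: 16.63
position: [0.5604, -0.357, 0.0883]
tcp_rot: [[0.003, 1.0, 0.0], [1.0, -0.003, -0.001], [-0.001, 0.0, -1.0]]
force: [-2.4, 2.6, 9.5]
opening: 0.197
grasp_force: 30.0
```

Collar seated (vertical force rising with no further travel). Backing off the overpress and releasing.

In the tool's units: -0.0015 m / 0.8 = -0.0019.

play_rows --motion '[[[0,0,-0.0019,0,0,0],[0,0,-0.0019,0,0,0],[0,0,-0.0019,0,0,0],[0,0,-0.0019,0,0,0],[0,0,-0.0019,0,0,0],[0,0,-0.0019,0,0,0],[0,0,-0.0019,0,0,0],[0,0,-0.0019,0,0,0]]]' --fingers 0.07

```text
time_s: 17.3
position: [0.5603, -0.3569, 0.0879]
tcp_rot: [[0.004, 1.0, -0.0], [1.0, -0.004, 0.0], [0.0, -0.0, -1.0]]
force: [-0.4, -0.9, -0.4]
opening: 0.723
grasp_force: 0.0
```

In the tool's units: 0.12 m / 0.8 = 0.15, -0.1 m / 0.8 = -0.125.

play_rows --motion '[[[0,0,0,0,0,0],[0,0,0,0,0,0],[0,0,-0.0375,0,0,0],[0,0,-0.0875,0,0,0],[0,0,-0.125,0,0,0],[0.05,0.0063,-0.125,0,0,0],[0.1,0.0125,-0.125,0,0,0],[0.15,0.0238,-0.125,0,0,0]]]'

```text
time_s: 17.97
position: [0.5793, -0.2365, 0.1891]
tcp_rot: [[0.006, 1.0, 0.001], [1.0, -0.006, -0.001], [-0.001, 0.001, -1.0]]
force: [0.3, 0.8, -0.3]
opening: 0.802
grasp_force: 0.0
```

In the tool's units: 0.043 m / 0.8 = 0.0538.

play_rows --motion '[[[0.0538,0,0,0,0,0],[0.0538,0,0,0,0,0],[0.0538,0,0,0,0,0],[0.0538,0,0,0,0,0],[0.0538,0,0,0,0,0],[0.0538,0,0,0,0,0]]]'

```text
time_s: 18.47
position: [0.58, -0.1956, 0.1881]
tcp_rot: [[0.005, 1.0, 0.001], [1.0, -0.005, -0.001], [-0.001, 0.001, -1.0]]
force: [0.5, -1.4, -0.8]
opening: 0.807
grasp_force: 0.0
```

```bash
cat > l2.py <<'E'
from h import *
C={n:cap(n) for n in("top","scene")}
c=C["scene"]
m=masks("scene","gauge"); print("gauge",[round(q,2) for q,_ in m], fit([c],[m[0][1]],[.562,-.357],G) if m else 0)
fs=[(.025,0,.02),(.016,.02,.031)]
for n in C:
  for q,m in masks(n,"foot_a"):
    p=ray(C[n],np.argwhere(m>0).mean(0)[::-1],.015)
    print(n,round(q,2),np.round(p[:2],3), np.round(fit([C[n]],[m],list(p[:2]),fs)[0],4) if np.hypot(p[0]-.58,p[1]+.194)<.03 else "")
s=bot.read_state(); print(np.round(s["position"],4),s["opening"])
save(np.hstack([cv2.resize(C[n]["frame"][a:a+100,b:b+100],(395,395),interpolation=cv2.INTER_CUBIC) for n,a,b in(("top",190,400),("scene",190,100))]),"q1.png")
E
python3 l2.py
```

```text
gauge [0.72] (array([ 0.56480583, -0.35589816]), np.float64(108.87450980392157))
top 0.87 [0.617 0.106] 
top 0.84 [ 0.508 -0.04 ] 
top 0.71 [0.577 0.026] 
top 0.55 [0.55  0.188] 
scene 0.87 [ 0.585 -0.195] [ 0.5784 -0.1941]
scene 0.87 [0.559 0.185] 
scene 0.83 [ 0.514 -0.04 ] 
scene 0.72 [0.625 0.107] 
scene 0.7 [0.584 0.025] 
[ 0.5798 -0.1948  0.1879] 0.8086138031333195
```

View pics/q1.png

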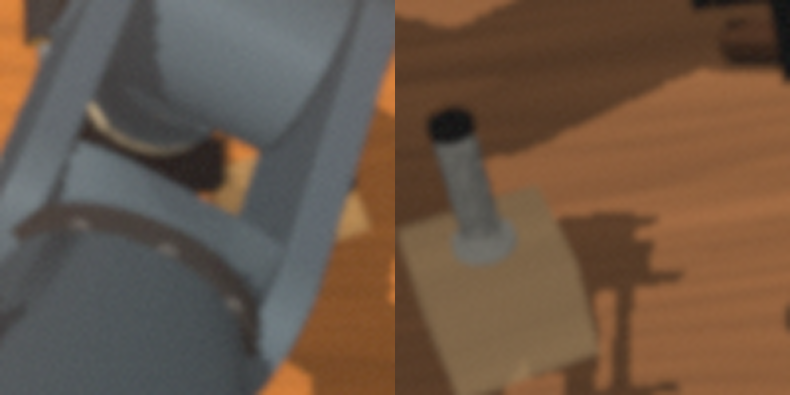

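The tester stands seated in its block, collar at crop (482,243), in the same place as before. Descending on the soft foot.

play_rows --motion '[[[0.0006,-0.0006,0.0438,0,0,0],[0.0006,-0.0006,0.0875,0,0,0],[0.0006,-0.0006,0.125,0,0,0],[0.0006,-0.0006,0.1563,0,0,0],[0.0006,-0.0006,0.1813,0,0,0],[0.0006,-0.0006,0.1975,0,0,0],[0.0006,-0.0006,0.205,0,0,0],[0.0006,-0.0006,0.205,0,0,0]]]'

```text
time_s: 19.38
position: [0.5788, -0.1934, 0.0229]
tcp_rot: [[0.004, 1.0, -0.002], [1.0, -0.004, 0.001], [0.001, -0.002, -1.0]]
force: [-0.3, -0.2, 0.3]
opening: 0.807
grasp_force: 0.0
```

play_rows --motion '[[[0,0,0,0,0,0],[0,0,0,0,0,0],[0,0,0,0,0,0],[0,0,0,0,0,0],[0,0,0,0,0,0],[0,0,0,0,0,0],[0,0,0,0,0,0],[0,0,0,0,0,0]]]' --fingers 0.0

```text
time_s: 20.05
position: [0.5792, -0.1935, 0.0252]
tcp_rot: [[0.003, 1.0, -0.0], [1.0, -0.003, -0.0], [-0.0, -0.0, -1.0]]
force: [-2.4, 1.1, 6.5]
opening: 0.562
grasp_force: 30.0
```

In the tool's units: -0.03 m / 0.8 = -0.0375, -0.02 m / 0.8 = -0.025.

play_rows --motion '[[[0,0,-0.0063,0,0,0],[0,0,-0.015,0,0,0],[0,0,-0.025,0,0,0],[0,0,-0.0375,0,0,0],[0,0,-0.0375,0,0,0],[0,0,-0.0375,0,0,0]]]'

```text
time_s: 20.55
position: [0.5802, -0.1938, 0.0552]
tcp_rot: [[0.003, 1.0, 0.002], [1.0, -0.003, -0.001], [-0.001, 0.002, -1.0]]
force: [-0.2, -0.2, -1.9]
opening: 0.563
grasp_force: 30.0
```

Run:
```python
from h import *
c=cap("scene");s=bot.read_state(); print({k:np.round(s[k],4).tolist() for k in("position","force","opening","grasp_force","time_s")})
save(cv2.resize(c["frame"][180:280,160:260],(500,500),interpolation=cv2.INTER_CUBIC),"f1.png")
```

```text
{'position': [0.5796, -0.1935, 0.0546], 'force': [0.1778, 0.198, -2.2704], 'opening': 0.5619, 'grasp_force': 29.9992, 'time_s': 20.6}
```

View pics/f1.png

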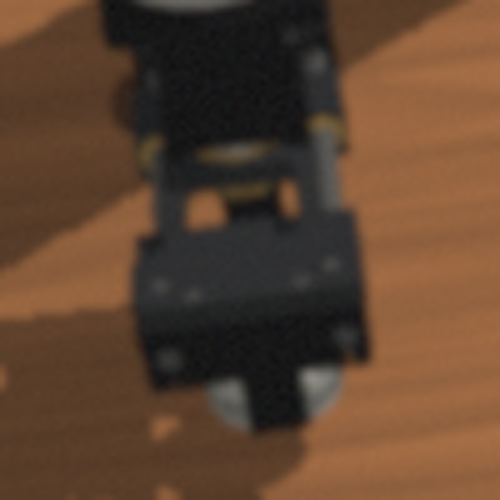

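The foot is held level between the fingers, at crop (275,400). The force reading is about its weight, 2 N. Carrying it to the tray.

In the tool's units: 0.18 m / 0.8 = 0.225, -0.03 m / 0.8 = -0.0375.

play_rows --motion '[[[0,0,-0.0375,0,0,0],[0,0,-0.0813,0,0,0],[0,0,-0.125,0,0,0],[0.0313,-0.0038,-0.1375,0,0,0],[0.075,-0.01,-0.1375,0,0,0],[0.125,-0.0163,-0.1375,0,0,0],[0.175,-0.0225,-0.1375,0,0,0],[0.225,-0.0288,-0.1375,0,0,0]]]'

```text
time_s: 21.27
position: [0.5561, -0.0119, 0.1638]
tcp_rot: [[0.005, 1.0, -0.001], [1.0, -0.005, 0.0], [0.0, -0.001, -1.0]]
force: [0.3, 0.4, -2.1]
opening: 0.565
grasp_force: 30.0
```

In the tool's units: 0.3 m / 0.8 = 0.375, -0.005 m / 0.8 = -0.0063.

play_rows --motion '[[[0.05,-0.0063,0,0,0,0],[0.1,-0.0125,0,0,0,0],[0.15,-0.0188,0,0,0,0],[0.2,-0.025,0,0,0,0],[0.25,-0.0325,0,0,0,0],[0.3,-0.0388,0,0,0,0],[0.3438,-0.0438,0,0,0,0],[0.375,-0.0475,0,0,0,0]]]'

```text
time_s: 21.93
position: [0.5187, 0.29, 0.1636]
tcp_rot: [[0.001, 1.0, -0.001], [1.0, -0.001, 0.001], [0.001, -0.001, -1.0]]
force: [-0.2, -0.6, -1.3]
opening: 0.564
grasp_force: 30.0
```

In the tool's units: 0.0485 m / 0.8 = 0.0606, 0.04 m / 0.8 = 0.05.

play_rows --motion '[[[0.0313,-0.005,0,0,0,0],[0.05,-0.0088,0,0,0,0],[0.0606,-0.0088,0,0,0,0],[0.0606,-0.0088,0,0,0,0],[0.0606,-0.0088,0,0,0,0]]]'

```text
time_s: 22.35
position: [0.5131, 0.3349, 0.1636]
tcp_rot: [[0.003, 1.0, -0.001], [1.0, -0.003, -0.001], [-0.001, -0.001, -1.0]]
force: [0.4, -0.6, -1.8]
opening: 0.567
grasp_force: 30.0
```

In the tool's units: 0.128 m / 0.8 = 0.16, 0.125 m / 0.8 = 0.1563.

play_rows --motion '[[[0,0,0.0375,0,0,0],[0,0,0.075,0,0,0],[0,0,0.1063,0,0,0],[0,0,0.1313,0,0,0],[0,0,0.1475,0,0,0],[0,0,0.1563,0,0,0],[0,0,0.16,0,0,0],[0,0,0.16,0,0,0]]]'

```text
time_s: 23.02
position: [0.5137, 0.3348, 0.036]
tcp_rot: [[0.004, 1.0, 0.0], [1.0, -0.004, -0.0], [-0.0, 0.0, -1.0]]
force: [-0.2, 0.7, -1.7]
opening: 0.561
grasp_force: 30.0
```

In the tool's units: 0.004 m / 0.8 = 0.005, 0.003 m / 0.8 = 0.0038.

play_rows --motion '[[[0,0,0.0013,0,0,0],[0,0,0.0025,0,0,0],[0,0,0.0038,0,0,0],[0,0,0.005,0,0,0],[0,0,0.005,0,0,0],[0,0,0.005,0,0,0]]]'

```text
time_s: 23.52
position: [0.5133, 0.3354, 0.0323]
tcp_rot: [[0.003, 1.0, 0.0], [1.0, -0.003, 0.0], [0.0, 0.0, -1.0]]
force: [0.0, -0.3, -1.5]
opening: 0.564
grasp_force: 30.0
```

play_rows --motion '[[[0,0,0.0009,0,0,0],[0,0,0.0018,0,0,0],[0,0,0.0025,0,0,0],[0,0,0.0031,0,0,0],[0,0,0.0031,0,0,0],[0,0,0.0031,0,0,0]]]'

```text
time_s: 24.02
position: [0.5132, 0.3354, 0.0302]
tcp_rot: [[0.003, 1.0, 0.0], [1.0, -0.003, 0.0], [0.0, 0.0, -1.0]]
force: [-1.0, -1.6, 4.9]
opening: 0.562
grasp_force: 30.0
```

Touching the tray floor at the expected height. Releasing gently (opening limited to stay clear of the walls) and lifting off.

play_rows --motion '[[[0,0,0,0,0,0],[0,0,0,0,0,0],[0,0,0,0,0,0],[0,0,0,0,0,0],[0,0,0,0,0,0],[0,0,0,0,0,0]]]' --fingers 0.07

```text
time_s: 24.52
position: [0.5132, 0.3353, 0.0293]
tcp_rot: [[0.004, 1.0, -0.0], [1.0, -0.004, -0.0], [-0.0, -0.0, -1.0]]
force: [0.1, -0.7, -0.5]
opening: 0.798
grasp_force: 0.0
```

In the tool's units: -0.2 m / 0.8 = -0.25, -0.17 m / 0.8 = -0.2125.

play_rows --motion '[[[0,0,-0.0125,0,0,0],[0,0,-0.0375,0,0,0],[0,0,-0.075,0,0,0],[0,0,-0.125,0,0,0],[0,0,-0.175,0,0,0],[0,0,-0.2125,0,0,0],[-0.05,0,-0.25,0,0,0],[-0.1,0,-0.25,0,0,0]]]'

```text
time_s: 25.18
position: [0.5159, 0.263, 0.2352]
tcp_rot: [[-0.001, 1.0, 0.012], [1.0, 0.001, 0.004], [0.004, 0.012, -1.0]]
force: [1.4, -0.3, -0.1]
opening: 0.805
grasp_force: 0.0
```

In the tool's units: -0.25 m / 0.8 = -0.3125, -0.23 m / 0.8 = -0.2875.

play_rows --motion '[[[-0.05,0,0,0,0,0],[-0.1,0,0,0,0,0],[-0.15,0,0,0,0,0],[-0.2,0,0,0,0,0],[-0.25,0,0,0,0,0],[-0.2875,0,0,0,0,0],[-0.3125,0,0,0,0,0],[-0.3125,0,0,0,0,0]]]'

```text
time_s: 25.85
position: [0.5125, 0.0067, 0.2298]
tcp_rot: [[0.008, 1.0, 0.002], [1.0, -0.008, -0.002], [-0.002, 0.002, -1.0]]
force: [-0.2, 1.3, -0.4]
opening: 0.805
grasp_force: 0.0
```

Run:
```python
from h import *
C={n:cap(n) for n in("top","scene")}
c=C["scene"]
for n in C:
  for q,m in masks(n,"foot_a"): print(n,round(q,2),np.round(ray(C[n],np.argwhere(m>0).mean(0)[::-1],.015)[:2],3))
s=bot.read_state(); print(np.round(s["position"],4),s["time_s"])
save(c["frame"][150:330,60:540].repeat(1,0),"e.png"); a=cv2.imread("pics/e.png"); cv2.imwrite("pics/e.png",cv2.resize(a,(800,300),interpolation=cv2.INTER_CUBIC))
```

```text
top 0.83 [0.514 0.335]
top 0.8 [0.618 0.115]
top 0.65 [0.552 0.188]
scene 0.93 [ 0.514 -0.04 ]
scene 0.73 [0.584 0.025]
scene 0.73 [0.623 0.106]
scene 0.62 [0.517 0.334]
scene 0.55 [0.56  0.185]
[0.5119 0.0115 0.2293] 26.05
```

View pics/e.png

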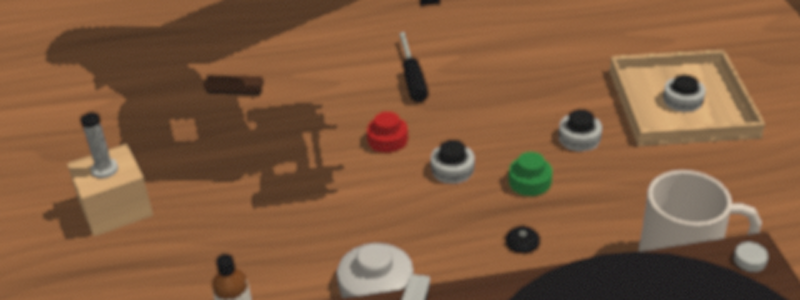

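The soft foot is upright in the tray at crop (685,92) with its puck visibly lower. The tester is seated in its block at (100,150), and everything else is unmoved.

```bash
python3 -c "
from rig import bot
print(bot.hand_in())"
```

```text
the job is handed in; nothing more can be done
None
```

I pressed one foot, the one nearest the block, which proved soft (about 10 mm down at about 8.7 N), so I left the other two untested; it now stands upright in the tray, the tester is back in its block, nothing else looks moved in the last picture, and I've handed the job in without seeing the verdict.

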